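# Set up the table caddy for lunch and put the wrong spice back

## Task

Get the table caddy ready for lunch: the pepper mill, the small dropper bottle and the herb jar (black label with green leaves, now in the white spice tray) must each stand upright and fully down in the caddy well that fits them, the mill in the wide well, the herb jar in the medium one and the dropper bottle in the narrow one. The jar with the navy-blue label that is in the caddy now is the wrong one: it ends upright in the spice tray, in the pocket the herb jar came from. Do not tip any of these four over on the way, and leave the other two spice jars standing in their pockets.

Things in the scene. Friction and masses are not known exactly. Their poses are not given: they have to be found in the camera images.
- pepper_mill: Brown wooden pepper mill, 190 mm tall, 58 mm across its foot (the foot is the widest part), turned head 50 mm across between 138 and 179 mm above the foot, good to grip at about 157 mm; small metal nut on top; about 0.2 kg. Stands on the worktop. Origin: centre of the underside, z up.
- dropper_bottle: Small amber dropper bottle with a white label and a black rubber dropper top: straight body 33 mm across up to 65 mm high, collar 24 mm across up to 77 mm, rubber bulb up to 102 mm; about 0.07 kg. Stands on the worktop. Origin: centre of the underside, z up; good to grip at about 52 mm.
- herb_jar: Glass spice jar, 41 mm across and 105 mm tall (the glass runs up to 84 mm, the 40 mm wide dark lid above it), about 0.11 kg. Origin: centre of the underside, z up; good to grip at about 80 mm. Black label with green leaves, plain black lid. Stands in one of the three pockets of the spice tray.
- navy_jar: Glass spice jar, 41 mm across and 105 mm tall (the glass runs up to 84 mm, the 40 mm wide dark lid above it), about 0.11 kg. Origin: centre of the underside, z up; good to grip at about 80 mm. Navy-blue and white label, dark lid with a blue mark on top. Stands in the medium well of the caddy at the start; it is the only thing in the caddy.
- plain_jar_a: One of two spice jars alike, with a white label with a red band and brown roots, and a cream-coloured disc on top of the dark lid: stands in a pocket of the spice tray and stays there. Sizes as the herb jar: 41 mm across, 105 mm tall. Origin: centre of the underside, z up.
- plain_jar_b: One of two spice jars alike, with a white label with a red band and brown roots, and a cream-coloured disc on top of the dark lid: stands in a pocket of the spice tray and stays there. Sizes as the herb jar: 41 mm across, 105 mm tall. Origin: centre of the underside, z up.
- insert_narrow: Fixed pale wood block 82 x 82 x 35 mm in the dark wooden caddy, with one round well: bore 41 mm, 25 mm deep (floor 10 mm above the underside), mouth bevelled by 4 mm; takes the dropper bottle. Origin: centre of the underside, on the well's axis, 8 mm above the worktop; z up, y along the row. Three such blocks stand in one row, 84 mm apart, in any order.
- insert_medium: Fixed pale wood block 82 x 82 x 35 mm in the dark wooden caddy, with one round well: bore 51 mm, 25 mm deep (floor 10 mm above the underside), mouth bevelled by 4 mm; takes a spice jar. Origin: centre of the underside, on the well's axis, 8 mm above the worktop; z up, y along the row. The caddy's long sides are 40 mm high. A wall cabinet hangs overhead, x > 0.63, y < 0.06, z > 0.59 m.
- insert_wide: Fixed pale wood block 82 x 82 x 35 mm in the dark wooden caddy, with one round well: bore 68 mm, 25 mm deep (floor 10 mm above the underside), mouth bevelled by 4 mm; takes the pepper mill. Origin: centre of the underside, on the well's axis, 8 mm above the worktop; z up, y along the row. The caddy's ends, past the row, rise to 80 mm: carry things over them.
- spice_tray: White fixed spice tray, 68 x 192 x 35 mm, open on top, walls, dividers and floor 6 mm thick: three pockets in a row along its y axis, 56 mm square inside, centred at y = -62, 0, +62 mm, each with a jar at the start. Origin: centre of the underside, on the worktop; z up. Bare worktop between tray and caddy. A cooker hood hangs overhead, x > 0.49, y > 0.12, z > 0.75 m.
Not all that is in view belongs to the job. Leave any purple or yellow look-alike of the herb_jar alone.

How it is judged:
By the outcome, as a careful person would: the job done as asked, in the order asked, and still so for the second after the job is handed in, with the robot touching nothing.
It also fails if it takes over 112 s, if anything falls off the work surface, if the arm or the gripper's body presses on something with over 40 N, if the wrist force passes 120 N, or if a joint passes its speed limit or range.

## Robot

A 6-joint arm with a two-finger parallel gripper is mounted at the origin on a cart in front of the work surface, level with it; the furniture and walls round the work are solid. World frame = base frame: x ahead of the robot, y to its left, z up, the work surface at z = 0. Lengths are in mm, angles in rad, forces in N, time in s.
With the tool pointing down it reaches from about 275 to 1000 mm from the base axis. Payload 8.4 kg.
Tool frame: the origin (TCP) lies at the very end of the fingers, on their centre line; the grasp point (between the pads) lies 19 mm behind it; z points along the fingers, y is the line along which they close (so a half turn about z gives the same grasp; the last joint's range is limited). The gripper opens to 85 mm and grips with 20 to 120 N. Pads are 22 mm wide; open, the fingers measure 114 mm over their backs; the gripper's body (76 mm by 85 mm) begins 54 mm behind the grasp point. The pads swing forward as they close: fully open they stand 13 mm farther back than shut.
Start: joints at [-1.138, 0.353, 1.633, -0, 1.155, -0.002], TCP at [263.267, -566.849, 200.381] pointing down, gripper open.
Joint ranges: [-2.63, 2.63], [-0.92, 2.1], [0.06, 2.66], [-1.3, 4.44], [0, 2.69], [-3.02, 3.02]. Speed limits (rad/s): [2.22, 2.22, 2.79, 3.14, 3.14, 3.14].

## Interface

Orientations are given as [roll, pitch, yaw] about the fixed x, y, z axes, in that order (R = Rz(yaw) Ry(pitch) Rx(roll)).
In Python, from rig import sensors, grab_frame, camera_params, order gives the robot as it stands. The module is installed in compiled form; this text tells all that it offers.
- The arm moves only by the tool move_arm, never from a script. Its argument "motion" is a list of rows, each a list of 7 numbers: the turn, a rotation vector about the tool's x, y, z in fractions of the full range, 1 being 2 pi rad, then the shift along the tool's x, y, z in shares of 0.5 m (1.0 is 0.5 m), then the finger opening in m, from 0 to 0.0854. A call has 1 to 8 rows; each row is the pose to reach, as a shift and turn from the pose commanded when the call began, along the tool's axes at that moment; what a row does not reach only later rows make up. A row lasts 1/8 s, in which the tool goes at most 62.5 mm and 10.7 degrees, less where a joint would pass 70% of its speed; a pose out of reach is approached as far as the arm can. Shift and turn numbers lie between -1 and 1, and a call with a number outside is refused. A call with a gripper value outside its range is refused whole. The fingers move at their own pace and stop on an object; "grip_force" is the grip in N (left out, the last holds). Time passes only in rows, so rows that repeat a pose let the fingers close. It gives the time, the measured TCP pose, the force, the opening and the grip force at its end, in the units of the state.
- sensors.sense(): the state, without advancing time (a new reading comes with each control period).
- grab_frame(name): name is "side" or "top" or "wrist"; returns (picture, depth): 400x640x3 uint8, red, green, blue; 400x640 float32, mm along the optical axis (not along the pixel's ray), 0 where there is no reading.
- camera_params(name): a dict with "camera_matrix" (3x3 intrinsics, pixels), "world_from_camera" (4x4, takes a point from camera to world coordinates). Camera axes: x right, y down, z forward; pixel columns grow to the right and rows downward; lengths in mm; the calibration is good to about 2 mm. The wrist camera is an equidistant fisheye: a pixel r from the principal point sees the ray r / f radians off the axis. A picture is of the moment at which its call begins: read the wrist's pose just before it. camera_params takes no time and is no camera call; for the wrist camera it gives the pose at the moment of the call.
- order.sign_off(): hands the job in; it is judged then, once.
The state is a dict: "clock": time; "qpos": joint angles; "qvel": joint speeds; "joint_efforts": joint torques, N m; "eef_pos": TCP position; "tcp_rot": TCP orientation; "contact_force": force on the tool from outside, world axes, zero at the start; "wrist_torque": the same for the moment, N m; "opening": opening from 0.0 (shut) to 1.0 (fully open); "grasp_force": force on a finger pad.
Only numpy, scipy, OpenCV 4.12 (cv2) and the standard library are available. Lean on these libraries where they do the work, as an engineer would, in place of code of your own. Each camera call takes 0.05 s, during which the arm holds its last target. There are 200 camera calls.

## Working session

There is one attempt and no reset: what is moved stays moved. The work goes in short steps, Python scripts to look and compute and a tool call to move; the robot and the scene stay as the last step left them, time stands still between calls to the robot, and variables do not carry over. Pictures are saved under pics/ and viewed, at most 14 in all, crops included, and the job is handed in when it is done.

Besides the shell and the picture viewer there is one more tool, called after ">>>" by a JSON object that holds its "fn" and its "kwargs". move_arm: Moves the arm, as the interface text tells. Its arguments: {"type":"object","properties":{"motion":{"type":"array","items":{"type":"array","items":{"type":"number"}}},"grip_force":{"type":"number"}},"required":["motion"]}

```bash
mkdir -p pics; cat > h.py <<'E'
import numpy as np, cv2
from rig import sensors, grab_frame, camera_params, order
def cloud(n):
    p,d=grab_frame(n); c=camera_params(n); K=np.array(c["camera_matrix"]);T=np.array(c["world_from_camera"])
    v,u=np.mgrid[0:400,0:640]
    P=np.stack([(u-K[0,2])/K[0,0]*d,(v-K[1,2])/K[1,1]*d,d],-1)@T[:3,:3].T+T[:3,3]
    P[d==0]=np.nan
    return p,d,P
E
python3 - <<'E'
from h import *
for n in("top","side"):
    p,d,P=cloud(n); cv2.imwrite(f"pics/{n}0.png",p[...,::-1]); np.save(n+"0.npy",P); np.save(n+"0p.npy",p)
    print(n,camera_params(n)["world_from_camera"],camera_params(n)["camera_matrix"])
print(sensors.sense())
E
```

```text
top [[ 7.89569694e-04 -9.79975946e-01  1.99114342e-01  3.26249451e+02]
 [-9.99975815e-01  6.02114793e-04  6.92872548e-03 -1.64439489e+01]
 [-6.90987400e-03 -1.99114997e-01 -9.79951770e-01  8.99743865e+02]
 [ 0.00000000e+00  0.00000000e+00  0.00000000e+00  1.00000000e+00]] [[397.67258664   0.         322.85875019]
 [  0.         397.67258664 204.85654507]
 [  0.           0.           1.        ]]
side [[ 8.84126555e-01  3.04226044e-01 -3.54636081e-01  7.95847692e+02]
 [ 4.67246662e-01 -5.77102289e-01  6.69801093e-01 -5.77030173e+02]
 [-8.90357114e-04 -7.57891458e-01 -6.52380062e-01  6.02316537e+02]
 [ 0.00000000e+00  0.00000000e+00  0.00000000e+00  1.00000000e+00]] [[390.8102435    0.         318.25389743]
 [  0.         390.8102435  197.50585947]
 [  0.           0.           1.        ]]
{'clock': 0.1, 'qpos': array([-1.13841435e+00,  3.53564639e-01,  1.63405580e+00, -8.33057409e-06,
        1.15521066e+00, -2.45488032e-03]), 'qvel': array([ 0.00069563, -0.00084444, -0.0015776 , -0.00036074,  0.0010831 ,
        0.00209646]), 'joint_efforts': array([-6.46706994e-04, -6.06358552e+01, -3.42820716e+01, -3.46624438e-05,
        4.02807374e-03,  6.81553288e-06]), 'eef_pos': array([ 263.06002495, -566.42917589,  199.74738093]), 'tcp_rot': array([-3.14035420e+00,  4.57707264e-06,  4.34840228e-01]), 'contact_force': array([ 0.46319386, -0.11012837,  0.35236604]), 'wrist_torque': array([-0.0334066 ,  0.01436433, -0.00306404]), 'grasp_force': 0.0, 'opening': 1.002140092076757}
```

View pics/top0.png

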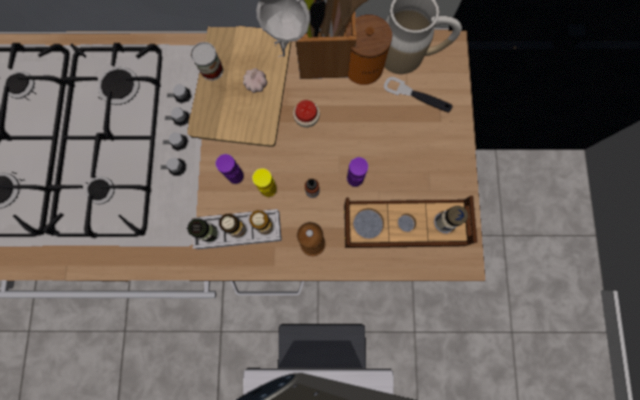

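View pics/side0.png

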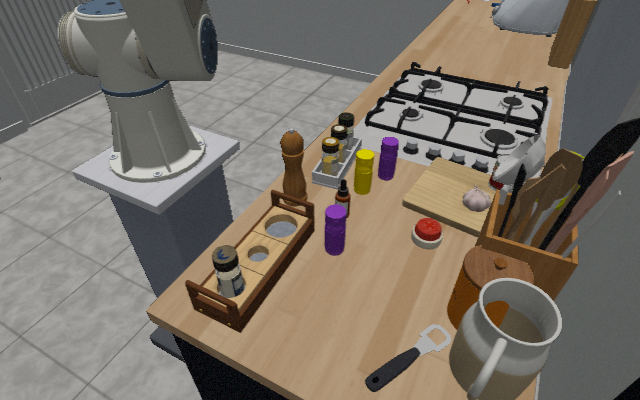

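Top view: the caddy is at the right (u 345–478, v 200–245) with the wide well at (368,222), the narrow one at (406,222) and the navy jar in the medium one at (452,217). The mill is at (311,237) and the dropper at (312,186). The tray holds jars at (200,229), (230,224) and (260,220).

Herb jar candidates: black plain lid at (200,229), cream discs at (230,224) and (260,220), purple at (229,168) and (357,171), yellow at (263,181), and the navy jar at (452,217). I choose (200,229), and check it in a close crop together with the measurements.

```bash
cat > m.py <<'E'
from h import *
P=np.load("top0.npy");S=np.load("side0.npy")
from scipy.optimize import least_squares
def circ(q):
    f=lambda a:np.hypot(q[:,0]-a[0],q[:,1]-a[1])-a[2]
    r=least_squares(f,[*q[:,:2].mean(0),20],loss="soft_l1");return r.x.round(1)
def top(name,u,v,zlo,zhi,R,src=P,tag="top"):
    c=src[v,u]; 
    m=(np.hypot(src[...,0]-c[0],src[...,1]-c[1])<R)&(src[...,2]>zlo)&(src[...,2]<zhi)
    q=src[m]; 
    (x,y),r=cv2.minEnclosingCircle(q[:,:2].astype(np.float32))
    print(name,tag,"n",len(q),"seed",c.round(0),"mean",q.mean(0).round(1),"enc",round(x,1),round(y,1),round(r,1),"zmax",np.nanmax(q[:,2]).round(1))
top("herb",199,228,97,112,45);top("plainb",229,223,97,112,30);top("plaina",259,219,97,112,30)
top("navy",456,215,110,135,45)
top("mill",310,235,140,184,45);top("mill_nut",310,235,180,200,45)
top("drop",312,184,85,115,30);top("purp",226,161,95,115,35);top("purp2",358,163,95,115,35);top("yel",263,175,95,115,35)
# caddy insert tops z=43
for nm,Q in(("top",P),("side",S)):
    m=(Q[...,2]>39)&(Q[...,2]<47)&(Q[...,0]>150)&(Q[...,0]<420)&(Q[...,1]<-50)&(Q[...,1]>-420)
    q=Q[m][:,:2].astype(np.float32); print(nm,"caddy",len(q),cv2.minAreaRect(q),q.mean(0))
    # wells: points at floor z=18
    m=(Q[...,2]>12)&(Q[...,2]<26)&(Q[...,0]>200)&(Q[...,0]<420)&(Q[...,1]<-60)&(Q[...,1]>-420)
    n,l,st,ce=cv2.connectedComponentsWithStats(m.astype(np.uint8))
    for i in range(1,n):
        if st[i,4]>60: q=Q[l==i];print(" floor",st[i],q.mean(0).round(1),cv2.minEnclosingCircle(q[:,:2].astype(np.float32)))
    m=(Q[...,2]>29)&(Q[...,2]<39)&(Q[...,0]>150)&(Q[...,0]<420)&(Q[...,1]>60)&(Q[...,1]<420)
    q=Q[m][:,:2].astype(np.float32); print(nm,"tray",len(q),cv2.minAreaRect(q))
p=np.load("side0p.npy");t=np.load("top0p.npy")
a=cv2.resize(p[95:205,260:420],(640,440),interpolation=2)
cv2.imwrite("pics/crop.png",a[...,::-1])
E
python3 m.py
```

```text
herb top n 358 seed [440. 238. 109.] mean [442.1 238.4 108.9] enc 441.9 229.2 36.0 zmax 112.0
plainb top n 314 seed [450. 178. 110.] mean [451.  180.2 108.9] enc 451.9 181.4 20.2 zmax 112.0
plaina top n 315 seed [458. 118. 110.] mean [458.2 119.3 109.2] enc 459.0 120.3 20.3 zmax 111.9
navy top n 351 seed [ 463. -274.  123.] mean [ 464.4 -275.3  120.9] enc 465.7 -276.3 20.8 zmax 125.5
mill top n 526 seed [416.  12. 187.] mean [418.7  13.4 169.3] enc 420.8 14.2 25.2 zmax 183.5
mill_nut top n 35 seed [416.  12. 187.] mean [420.3  14.  187.3] enc 420.6 14.0 5.8 zmax 190.0
drop top n 38 seed [536.  12.  86.] mean [540.8  15.1  94.6] enc 541.8 15.3 6.3 zmax 100.1
purp top n 298 seed [581. 191. 106.] mean [577.7 194.5 103.3] enc 578.7 195.7 20.4 zmax 108.1
purp2 top n 295 seed [577. -84. 105.] mean [570.5 -83.6 103.5] enc 571.5 -83.5 20.4 zmax 108.0
yel top n 305 seed [552. 114. 103.] mean [546.4 116.7 103.5] enc 547.0 116.9 20.3 zmax 107.2
top caddy 127 ((415.6438903808594, -191.9547119140625), (6.688844203948975, 267.89117431640625), 0.0011756037129089236) [ 416.3852  -192.51717]
top tray 138 ((414.4106750488281, 216.86366271972656), (11.124434471130371, 118.1055908203125), 0.172164648771286)
side caddy 110 ((416.8392333984375, -198.10166931152344), (7.124851703643799, 265.45458984375), 0.48716217279434204) [ 416.5625  -170.67966]
side tray 0 ((0.0, 0.0), (0.0, 0.0), 0.0)
```

View pics/crop.png

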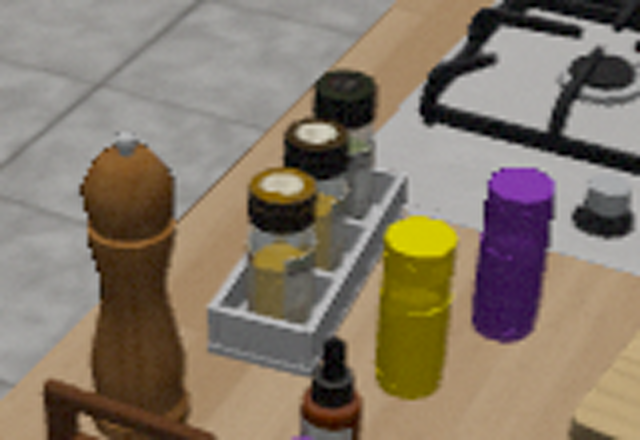

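The crop shows the far pocket's jar, at about (345,125), with a plain black lid and green leaves visible through the gap. The other two have cream discs. So the herb jar is the one at world (~444, 240). My caddy window cut off at x<420, so I measure the wells and tray again.

```bash
cat > m2.py <<'E'
from m import *
print("----")
t=np.load("top0p.npy")
for nm,Q in(("top",P),("side",S)):
    m=(Q[...,2]>39)&(Q[...,2]<48)&(Q[...,0]>400)&(Q[...,0]<540)&(Q[...,1]<-50)&(Q[...,1]>-420)
    q=Q[m][:,:2].astype(np.float32); print(nm,"caddy",len(q),cv2.minAreaRect(q),q.min(0),q.max(0),np.median(Q[m][:,2]))
    m=(Q[...,2]>10)&(Q[...,2]<30)&(Q[...,0]>420)&(Q[...,0]<510)&(Q[...,1]<-60)&(Q[...,1]>-350)
    n,l,st,ce=cv2.connectedComponentsWithStats(m.astype(np.uint8))
    for i in range(1,n):
        if st[i,4]>30: q=Q[l==i];print(" floor",st[i],q.mean(0).round(1),cv2.minEnclosingCircle(q[:,:2].astype(np.float32)))
    m=(Q[...,2]>55)&(Q[...,2]<90)&(Q[...,0]>400)&(Q[...,0]<540)&((Q[...,1]<-320)|(Q[...,1]>-90))&(Q[...,1]>-420)&(Q[...,1]<-20)
    for s in(Q[m&(Q[...,1]<-200)],Q[m&(Q[...,1]>-200)]): print(" end",len(s),s.mean(0),s.min(0),s.max(0))
    m=(Q[...,2]>29)&(Q[...,2]<41)&(Q[...,0]>390)&(Q[...,0]<520)&(Q[...,1]>60)&(Q[...,1]<320)
    q=Q[m][:,:2].astype(np.float32); print(nm,"tray",len(q),cv2.minAreaRect(q))
    m=(Q[...,2]>33)&(Q[...,2]<52)&(Q[...,0]>435)&(Q[...,0]<495)&(Q[...,1]<-60)&(Q[...,1]>-340)
    print(" inserts z",np.nanmedian(Q[m][:,2]))
    m=(Q[...,2]>-15)&(Q[...,2]<20)&(Q[...,0]>450)&(Q[...,0]<700)&(Q[...,1]<60)&(Q[...,1]>-300); print(" table z",np.nanmedian(Q[m][:,2]))
# well rims in the image: colour rim grey
cv2.imwrite("pics/caddy.png",cv2.resize(t[190:255,335:485],(750,325),interpolation=2)[...,::-1])
E
python3 m2.py | sed -n '/----/,$p'
```

```text
----
top caddy 2793 ((463.3062438964844, -192.8467559814453), (100.96646881103516, 271.30230712890625), 0.7247742414474487) [ 412.29776 -328.46997] [515.13214  -56.741146] 41.369658683778994
 floor [353 208  31  30 709] [ 464.5 -111.    17.4] ((463.1570129394531, -109.74906158447266), 33.83777618408203)
 floor [398 214  18  18 249] [ 465.9 -196.5   17.9] ((465.44482421875, -195.48141479492188), 20.261707305908203)
 floor [435 226  19   7  39] [ 447.5 -280.7   19.7] ((454.2872619628906, -279.6837463378906), 20.306848526000977)
 end 262 [ 461.30207438 -323.16043824   74.73129407] [ 414.83902597 -328.96744652   55.40594116] [ 515.03619552 -320.03503682   81.39499235]
 end 210 [460.79201735 -61.6010008   76.94491864] [410.73289704 -67.00030916  56.51513765] [511.55475102 -57.15364297  81.67086213]
top tray 611 ((451.19500732421875, 183.2879638671875), (68.40471649169922, 191.9539794921875), 5.917712211608887)
 inserts z 41.207547769577104
 table z -1.2732670224867206
side caddy 3160 ((464.1995849609375, -194.3987274169922), (101.57032012939453, 272.81756591796875), 0.754776656627655) [ 412.64377 -331.22812] [516.6095   -57.365955] 42.012738401675165
 floor [265 217  33  21 508] [453.8 -98.7  19.5] ((458.325927734375, -104.75091552734375), 33.31047821044922)
 floor [248 248  21  14 212] [ 455.4 -184.8   20.4] ((459.07720947265625, -189.5859375), 19.538095474243164)
 floor [193 302  44  27 242] [ 466.5 -329.9   20.2] ((465.25921630859375, -329.92340087890625), 44.680049896240234)
 end 491 [ 469.59953738 -327.61211603   73.6784581 ] [ 415.24590548 -331.19235674   55.08236471] [ 516.40668609 -321.22144948   81.03229713]
 end 336 [463.65250422 -65.45303267  72.45229953] [411.3950547  -69.26192714  55.41047759] [512.793418   -58.98582576  80.77361349]
side tray 386 ((451.3700866699219, 181.33392333984375), (68.63874816894531, 193.47068786621094), 5.825579643249512)
 inserts z 42.049188443172284
 table z -0.7648221087318348
```

View pics/caddy.png

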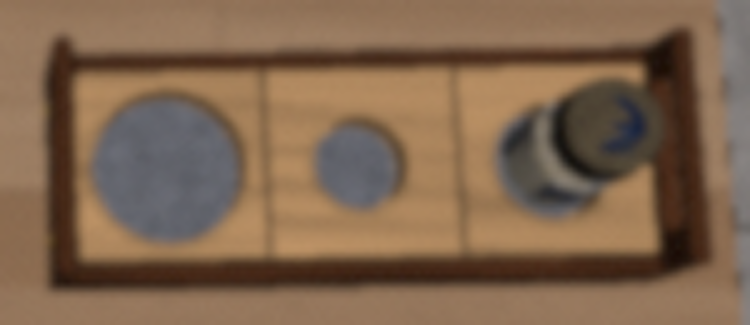

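Wells from the top camera, with sizes matching: wide (463,-110), narrow (464.5,-194.5), medium (465.5,-277.5). The tray is at (451,183) with yaw 0.10, so the herb pocket is at about (445,244).

I keep the tool at yaw π/2, closing along x, and transit high. Order: dropper, then navy parked on the dropper's old spot, herb into the caddy, navy into the tray, mill last.

The manual's scale: shifts go in shares of 0.5 m and turns go in shares of 2 pi rad. Converting my numbers, 0.362 m / 0.5 = 0.724, 0.317 m / 0.5 = 0.634, -1.136 rad / 6.2832 = -0.1808.

>>> {"fn": "move_arm", "kwargs": {"motion": [[0, 0, -0.0226, 0.09, -0.074, 0, 0.085], [0, 0, -0.0452, 0.18, -0.15, 0, 0.085], [0, 0, -0.0678, 0.272, -0.224, 0, 0.085], [0, 0, -0.0904, 0.362, -0.298, 0, 0.085], [0, 0, -0.113, 0.452, -0.372, 0, 0.085], [0, 0, -0.1356, 0.542, -0.448, 0, 0.085], [0, 0, -0.1582, 0.634, -0.522, 0, 0.085], [0, 0, -0.1808, 0.724, -0.596, 0, 0.085]], "grip_force": 40}}

```text
clock: 1.1
eef_pos: [466.6, -142.2, 200.4]
tcp_rot: [3.141, 0.0, 1.575]
contact_force: [0.9, -0.3, -0.0]
opening: 0.995
grasp_force: 0.0
```

In the tool's units: 0.159 m / 0.5 = 0.318, 0.145 m / 0.5 = 0.29.

>>> {"fn": "move_arm", "kwargs": {"motion": [[0, 0, 0, 0.1, 0.048, 0, 0.07], [0, 0, 0, 0.2, 0.096, 0.02, 0.07], [0, 0, 0, 0.29, 0.14, 0.06, 0.07], [0, 0, 0, 0.318, 0.152, 0.1, 0.07], [0, 0, 0, 0.318, 0.152, 0.12, 0.07], [0, 0, 0, 0.318, 0.152, 0.12, 0.07]]}}

```text
clock: 1.85
eef_pos: [541.0, 14.3, 139.7]
tcp_rot: [-3.14, 0.0, 1.571]
contact_force: [-1.1, 0.5, -0.3]
opening: 0.82
grasp_force: 0.0
```

```bash
python3 - <<'E'
from h import *
s=sensors.sense();print(s["eef_pos"],s["tcp_rot"],s["opening"])
c=camera_params("wrist");print(c["world_from_camera"],c["camera_matrix"])
p,d=grab_frame("wrist");cv2.imwrite("pics/w1.png",p[...,::-1])
E
```

```text
[541.04388615  14.270876   139.67695774] [-3.13953331e+00  2.64261434e-04  1.57060749e+00] 0.8199184369227094
[[ 9.99995556e-01  1.01576924e-03 -2.80285268e-03  5.41005325e+02]
 [ 1.84207727e-04 -9.59420807e-01 -2.81978158e-01  8.56761838e+01]
 [-2.97553992e-03  2.81976388e-01 -9.59416730e-01  3.13200372e+02]
 [ 0.00000000e+00  0.00000000e+00  0.00000000e+00  1.00000000e+00]] [[309.70691629   0.         318.5062982 ]
 [  0.         309.70691629 202.66621952]
 [  0.           0.           1.        ]]
```

View pics/w1.png

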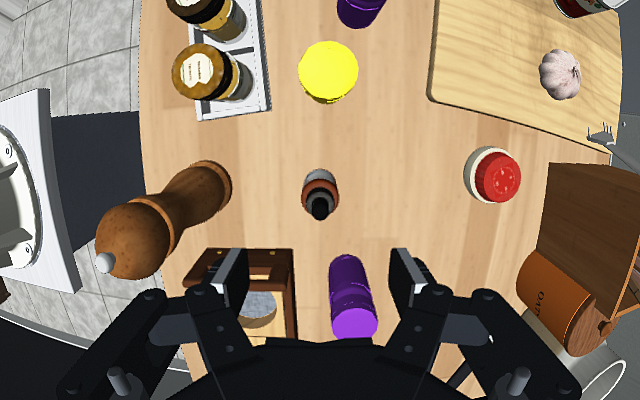

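Wrist view: the dropper bulb is at (320,208), centred between the fingers. The mill is on the left at (110,260) and the caddy's end is below. I check the y by wrist depth before descending.

```bash
cat >> h.py <<'E'
def wcloud():
    c=camera_params("wrist");p,d=grab_frame("wrist");K=np.array(c["camera_matrix"]);T=np.array(c["world_from_camera"])
    v,u=np.mgrid[0:400,0:640];a=(u-K[0,2])/K[0,0];b=(v-K[1,2])/K[1,1];r=np.hypot(a,b)+1e-9
    t=np.tan(np.minimum(r,1.5))/r
    P=np.stack([a*t*d,b*t*d,d],-1)@T[:3,:3].T+T[:3,3];P[d==0]=np.nan
    return p,d,P
def slab(P,x,y,R,z0,z1):
    q=P[(np.hypot(P[...,0]-x,P[...,1]-y)<R)&(P[...,2]>z0)&(P[...,2]<z1)]
    if len(q)<5: return print("few",len(q))
    (a,b),r=cv2.minEnclosingCircle(q[:,:2].astype(np.float32));print((z0,z1),len(q),"mean",q.mean(0).round(1),"enc",round(a,1),round(b,1),round(r,1),"zmax",q[:,2].max().round(1))
E
python3 - <<'E'
from h import *
p,d,P=wcloud()
slab(P,541,15,20,80,110);slab(P,541,15,20,95,110);slab(P,541,15,25,60,78)
slab(P,421,14,32,140,180);slab(P,421,14,20,183,195);slab(P,459,120,25,98,112);slab(P,547,117,25,98,112)
E
```

```text
(80, 110) 308 mean [541.3  16.4  95.5] enc 541.3 14.5 6.9 zmax 102.0
(95, 110) 218 mean [541.3  15.3  98.1] enc 541.2 14.8 6.5 zmax 102.0
(60, 78) 581 mean [541.1  20.2  69.4] enc 541.5 15.4 15.7 zmax 77.9
(140, 180) 4386 mean [431.2  19.7 166.8] enc 420.8 13.5 25.2 zmax 179.9
(183, 195) 315 mean [422.2  14.3 188.1] enc 421.3 13.5 6.0 zmax 191.6
(98, 112) 2238 mean [460.8 118.1 110.1] enc 458.3 119.0 20.5 zmax 112.0
(98, 112) 2712 mean [546.5 115.6 105.2] enc 546.3 115.8 20.5 zmax 108.1
```

In the tool's units: 0.106 m / 0.5 = 0.212, 0.08 m / 0.5 = 0.16.

>>> {"fn": "move_arm", "kwargs": {"motion": [[0, 0, 0, 0, 0, 0.08, 0.06], [0, 0, 0, 0, 0, 0.16, 0.06], [0, 0, 0, 0, 0, 0.212, 0.06], [0, 0, 0, 0, 0, 0.212, 0.03], [0, 0, 0, 0, 0, 0.212, 0.02], [0, 0, 0, 0, 0, 0.212, 0.02], [0, 0, 0, 0, 0, 0.212, 0.02], [0, 0, 0, 0, 0, 0.212, 0.02]], "grip_force": 40}}

```text
clock: 2.95
eef_pos: [543.2, 14.9, 35.9]
tcp_rot: [3.139, 0.0, 1.571]
contact_force: [-1.3, -1.1, 8.1]
opening: 0.248
grasp_force: 39.8
```

```bash
python3 - <<'E'
from h import *
p,d,P=cloud("side");q,_,W=wcloud()
a=cv2.resize(p[130:270,270:430],(480,420),interpolation=2);b=cv2.resize(q[150:350,200:450],(525,420))[:, :320]
b=cv2.resize(q[150:350,240:400],(336,420))
cv2.imwrite("pics/g1.png",np.hstack([a,b])[:,:800,::-1])
print(sensors.sense()["opening"],sensors.sense()["contact_force"],sensors.sense()["wrist_torque"])
E
```

```text
0.2445608267449223 [-1.44558081 -0.07813118  7.9862712 ] [-0.15337145  0.11128715 -0.02078663]
```

View pics/g1.png

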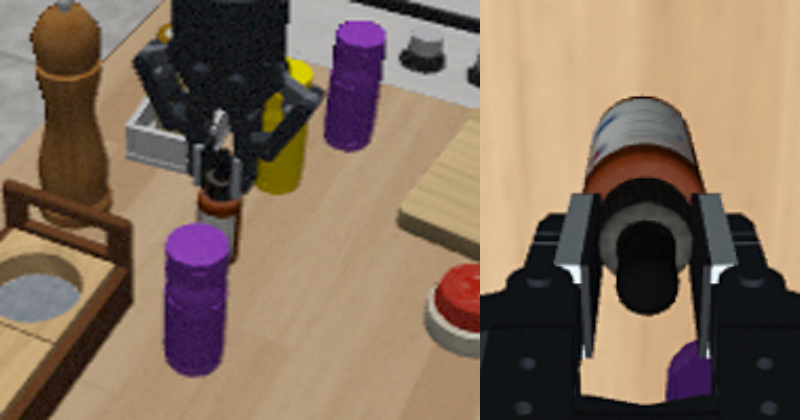

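The fingers seem to hold the collar rather than the body, although the TCP height reads right. I measure the finger and bottle heights.

```bash
python3 - <<'E'
from h import *
p,d,W=wcloud();_,_,S=cloud("side");_,_,T=cloud("top")
for n,Q in(("w",W),("s",S)):
    for z0 in range(-6,130,8):
        q=Q[(np.hypot(Q[...,0]-542,Q[...,1]-15)<40)&(Q[...,2]>z0)&(Q[...,2]<z0+8)]
        if len(q): print(n,z0,len(q),q.min(0).round(0)[:2],q.max(0).round(0)[:2])
E
```

```text
w -6 5613 [502. -13.] [582.  54.]
w 2 84 [518.  -3.] [574.  51.]
w 10 134 [526.  20.] [557.  32.]
w 18 167 [526.  20.] [557.  32.]
w 26 158 [526.  20.] [557.  32.]
w 34 212 [526.  19.] [558.  32.]
w 42 223 [526.  16.] [558.  32.]
w 50 367 [527.  20.] [558.  32.]
w 58 698 [527.  19.] [557.  31.]
w 66 432 [520.   4.] [565.  27.]
w 74 1402 [518.   3.] [567.  27.]
w 82 787 [518.   3.] [567.  27.]
w 90 1067 [518.   3.] [567.  27.]
w 98 1195 [516.   3.] [566.  27.]
w 106 1126 [504.   6.] [580.  29.]
w 114 2312 [502.   1.] [580.  29.]
w 122 3001 [502.   2.] [582.  28.]
s -6 198 [505. -16.] [582.  54.]
s 2 6 [557.   9.] [559.  18.]
s 10 8 [558.   7.] [559.  18.]
s 18 10 [556.   5.] [560.  14.]
s 26 12 [555.   4.] [559.  21.]
s 34 22 [528.  -1.] [559.  21.]
s 42 41 [532.  -3.] [560.  16.]
s 50 57 [530.  -4.] [560.  18.]
s 58 47 [529.  -1.] [557.  14.]
s 66 44 [522.   4.] [566.  12.]
s 74 82 [519.   2.] [568.  20.]
s 82 70 [520.   2.] [568.  24.]
s 90 78 [520.   3.] [568.  24.]
s 98 52 [520.   3.] [568.  26.]
s 106 68 [504.   1.] [579.  27.]
s 114 121 [504.   2.] [580.  28.]
s 122 76 [504.   1.] [580.  27.]
```

```bash
python3 - <<'E'
from h import *
p,d,W=wcloud();_,_,S=cloud("side")
for n,Q in(("w",W),("s",S)):
    q=Q[(np.abs(Q[...,1]-15)<14)&(np.abs(np.abs(Q[...,0]-542)-22)<4)&(Q[...,2]>25)]
    print(n,np.sort(q[:,2])[:12].round(1))
print(sensors.sense()["eef_pos"])
E
```

```text
w [72.8 72.9 72.9 73.1 73.4 73.6 73.6 73.7 73.7 73.7 73.9 74. ]
s [67.5 68.  70.1 70.3 71.7 73.2 73.3 73.6 74.7 76.4 76.8 76.8]
[543.2269957   14.87602287  35.95232015]
```

The fingertips really end about 31 mm above the reported TCP, at z ≈ 67. All my grasp heights therefore shift 31 mm lower. I open, go down and grip the body.

In the tool's units: 0.03 m / 0.5 = 0.06, 0.015 m / 0.5 = 0.03.

>>> {"fn": "move_arm", "kwargs": {"motion": [[0, 0, 0, 0, 0, 0, 0.06], [0, 0, 0, 0, 0, 0, 0.06], [0, 0, 0, 0, 0, 0.03, 0.06], [0, 0, 0, 0, 0, 0.06, 0.06], [0, 0, 0, 0, 0, 0.06, 0.045], [0, 0, 0, 0, 0, 0.06, 0.02], [0, 0, 0, 0, 0, 0.06, 0.02], [0, 0, 0, 0, 0, 0.06, 0.02]], "grip_force": 40}}

```text
clock: 4.3
eef_pos: [542.2, 14.9, 4.6]
tcp_rot: [3.141, -0.0, 1.571]
contact_force: [-0.2, -0.4, -0.5]
opening: 0.363
grasp_force: 39.6
```

```bash
python3 - <<'E'
from h import *
p,d,W=wcloud()
print(sensors.sense()["eef_pos"],sensors.sense()["opening"],sensors.sense()["grasp_force"])
q=W[(np.abs(W[...,1]-15)<14)&(np.abs(np.abs(W[...,0]-542)-26)<6)&(W[...,2]>12)]
print(np.sort(q[:,2])[:8].round(1))
slab(W,542,15,16,92,125);slab(W,542,15,9,92,125)
E
```

```text
[542.22463039  14.92599877   4.64669658] 0.36140342213784193 39.601081162691116
[40.2 40.5 40.7 40.7 40.8 40.9 41.  41.1]
(92, 125) 3884 mean [541.7  23.9 112.9] enc 541.8 24.0 12.2 zmax 125.0
(92, 125) 850 mean [541.4  18.6  97. ] enc 541.6 17.3 7.0 zmax 110.4
```

In the tool's units: -0.2095 m / 0.5 = -0.419, -0.0775 m / 0.5 = -0.155.

>>> {"fn": "move_arm", "kwargs": {"motion": [[0, 0, 0, 0, 0, -0.1, 0.02], [0, 0, 0, 0, 0, -0.2, 0.02], [0, 0, 0, -0.04, -0.016, -0.26, 0.02], [0, 0, 0, -0.13, -0.048, -0.26, 0.02], [0, 0, 0, -0.23, -0.084, -0.26, 0.02], [0, 0, 0, -0.33, -0.122, -0.26, 0.02], [0, 0, 0, -0.4, -0.148, -0.26, 0.02], [0, 0, 0, -0.419, -0.155, -0.26, 0.02]]}}

```text
clock: 5.35
eef_pos: [463.8, -196.2, 134.6]
tcp_rot: [3.141, 0.0, 1.568]
contact_force: [0.2, 0.2, -0.8]
opening: 0.362
grasp_force: 40.2
```

In the tool's units: 0.085 m / 0.5 = 0.17, 0.07 m / 0.5 = 0.14.

>>> {"fn": "move_arm", "kwargs": {"motion": [[0, 0, 0, 0, 0, 0, 0.02], [0, 0, 0, 0, 0, 0.08, 0.02], [0, 0, 0, 0, 0, 0.14, 0.02], [0, 0, 0, 0, 0, 0.17, 0.02], [0, 0, 0, 0, 0, 0.17, 0.02]]}}

```text
clock: 5.98
eef_pos: [464.4, -193.6, 48.8]
tcp_rot: [-3.14, -0.001, 1.572]
contact_force: [0.5, 0.5, -0.6]
opening: 0.362
grasp_force: 40.2
```

```bash
python3 - <<'E'
from h import *
print(sensors.sense()["eef_pos"])
p,d,W=wcloud();cv2.imwrite("pics/w2.png",p[...,::-1])
slab(W,464.5,-194.5,8,110,145)
m=(W[...,2]>12)&(W[...,2]<40)&(np.hypot(W[...,0]-464,W[...,1]+194)<30)
q=W[m];print(len(q),cv2.minEnclosingCircle(q[:,:2].astype(np.float32)))
slab(W,463,-110,45,12,32);slab(W,465.7,-276.3,30,115,130)
E
```

```text
[ 464.36855687 -193.61228324   48.76000762]
(110, 145) 1777 mean [ 464.1 -189.8  133.7] enc 464.5 -194.5 8.0 zmax 145.0
894 ((462.6304931640625, -194.50942993164062), 22.43036651611328)
(12, 32) 9373 mean [ 461.1 -110.1   19.4] enc 463.3 -115.5 39.6 zmax 32.0
few 0
```

View pics/w2.png

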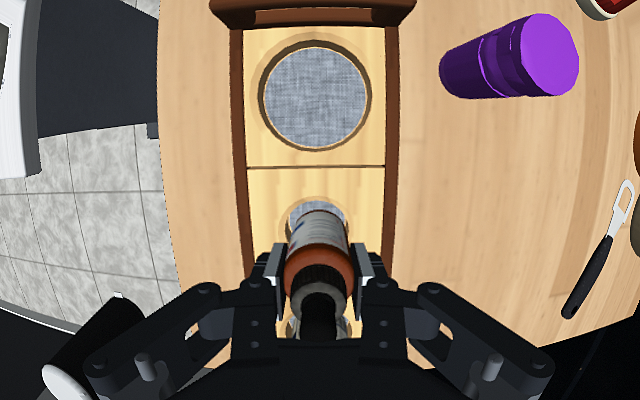

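The bottle hangs upright at (320,255), right over the narrow well. The wide well is at (315,97). Lowering.

In the tool's units: 0.027 m / 0.5 = 0.054, 0.026 m / 0.5 = 0.052.

>>> {"fn": "move_arm", "kwargs": {"motion": [[0, 0, 0, 0, -0.002, 0.024, 0.02], [0, 0, 0, 0, -0.002, 0.04, 0.02], [0, 0, 0, 0, -0.002, 0.052, 0.02], [0, 0, 0, 0, -0.002, 0.054, 0.02], [0, 0, 0, 0, -0.002, 0.054, 0.02]]}}

```text
clock: 6.65
eef_pos: [463.6, -194.7, 22.4]
tcp_rot: [3.142, -0.0, 1.571]
contact_force: [0.3, 0.6, -0.8]
opening: 0.36
grasp_force: 40.1
```

In the tool's units: -0.15 m / 0.5 = -0.3, -0.05 m / 0.5 = -0.1.

>>> {"fn": "move_arm", "kwargs": {"motion": [[0, 0, 0, 0, 0, 0, 0.055], [0, 0, 0, 0, 0, 0, 0.055], [0, 0, 0, 0, 0, -0.1, 0.055], [0, 0, 0, 0, 0, -0.22, 0.065], [0, 0, 0, -0.04, 0, -0.3, 0.07], [0, 0, 0, -0.12, 0.004, -0.3, 0.07], [0, 0, 0, -0.163, 0.005, -0.3, 0.07], [0, 0, 0, -0.163, 0.005, -0.3, 0.07]]}}

```text
clock: 7.65
eef_pos: [465.5, -276.8, 171.7]
tcp_rot: [-3.141, -0.001, 1.569]
contact_force: [-0.3, -0.1, 0.0]
opening: 0.821
grasp_force: 0.0
```

```bash
python3 - <<'E'
from h import *
print(sensors.sense()["eef_pos"])
p,d,W=wcloud();_,_,T=cloud("top")
slab(T,464,-194.5,20,90,140);slab(W,464,-194.5,20,100,140);slab(W,465.7,-276.3,26,110,130);slab(W,464,-110,10,0,40)
E
```

```text
[ 465.53163458 -276.8215849   171.74964281]
(90, 140) 95 mean [ 462.8 -191.8  101.4] enc 463.8 -193.3 11.4 zmax 118.2
(100, 140) 253 mean [ 463.4 -195.5  115.8] enc 463.3 -195.4 6.9 zmax 120.6
(110, 130) 2245 mean [ 464.3 -276.5  122.7] enc 464.2 -278.1 20.6 zmax 125.9
(0, 40) 260 mean [ 464.1 -110.    18.6] enc 464.0 -110.1 10.0 zmax 21.7
```

Dropper top is at 120.6 mm (18+102), so it is fully seated. Next, the navy jar.

In the tool's units: 0.126 m / 0.5 = 0.252, 0.12 m / 0.5 = 0.24.

>>> {"fn": "move_arm", "kwargs": {"motion": [[0, 0, 0, 0, 0, 0.09, 0.07], [0, 0, 0, -0.002, 0, 0.18, 0.07], [0, 0, 0, -0.002, 0, 0.24, 0.07], [0, 0, 0, -0.002, 0, 0.252, 0.07], [0, 0, 0, -0.002, 0, 0.252, 0.05], [0, 0, 0, -0.002, 0, 0.252, 0.03], [0, 0, 0, -0.002, 0, 0.252, 0.03], [0, 0, 0, -0.002, 0, 0.252, 0.03]], "grip_force": 40}}

```text
clock: 8.75
eef_pos: [466.8, -277.5, 47.5]
tcp_rot: [3.14, 0.001, 1.571]
contact_force: [-1.1, -0.2, 6.5]
opening: 0.467
grasp_force: 40.6
```

In the tool's units: 0.24 m / 0.5 = 0.48, 0.19 m / 0.5 = 0.38.

>>> {"fn": "move_arm", "kwargs": {"motion": [[0, 0, 0, 0, 0, -0.08, 0.03], [0, 0, 0, 0, 0, -0.18, 0.03], [0, 0, 0, 0, 0, -0.27, 0.03], [0, 0, 0, 0.06, 0.016, -0.29, 0.03], [0, 0, 0, 0.16, 0.04, -0.29, 0.03], [0, 0, 0, 0.27, 0.068, -0.29, 0.03], [0, 0, 0, 0.38, 0.094, -0.29, 0.03], [0, 0, 0, 0.48, 0.12, -0.29, 0.03]]}}

```text
clock: 9.75
eef_pos: [526.2, -35.3, 191.8]
tcp_rot: [3.141, 0.0, 1.571]
contact_force: [0.5, -0.1, -0.9]
opening: 0.472
grasp_force: 40.8
```

In the tool's units: 0.155 m / 0.5 = 0.31, 0.15 m / 0.5 = 0.3.

>>> {"fn": "move_arm", "kwargs": {"motion": [[0, 0, 0, 0.08, 0.02, 0, 0.03], [0, 0, 0, 0.115, 0.028, 0.02, 0.03], [0, 0, 0, 0.115, 0.028, 0.1, 0.03], [0, 0, 0, 0.115, 0.028, 0.2, 0.03], [0, 0, 0, 0.115, 0.028, 0.27, 0.03], [0, 0, 0, 0.115, 0.028, 0.3, 0.03], [0, 0, 0, 0.115, 0.028, 0.31, 0.03], [0, 0, 0, 0.115, 0.028, 0.31, 0.03]]}}

```text
clock: 10.75
eef_pos: [540.7, 20.2, 37.1]
tcp_rot: [3.141, -0.0, 1.571]
contact_force: [1.0, 0.4, -0.8]
opening: 0.468
grasp_force: 40.8
```

```bash
python3 - <<'E'
from h import *
print(sensors.sense()["eef_pos"],sensors.sense()["contact_force"])
p,d,W=wcloud();cv2.imwrite("pics/w3.png",p[...,::-1])
E
```

```text
[540.72130544  20.21801695  37.078773  ] [ 0.95678633  0.43421902 -0.82478505]
```

View pics/w3.png

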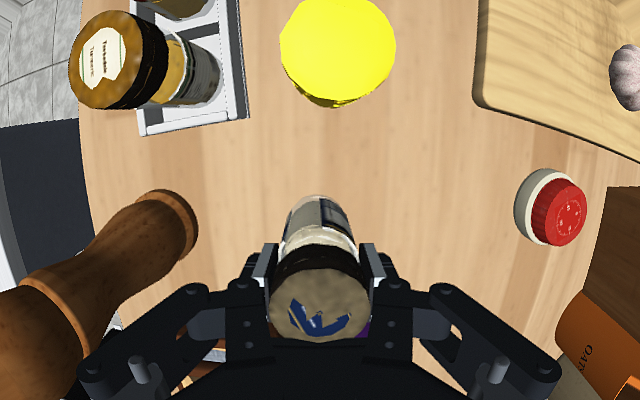

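The navy jar (lid with the blue mark at (318,305)) is held upright, with yellow at (335,50) and the mill on the left both clear. Set it down.

In the tool's units: 0.008 m / 0.5 = 0.016, 0.007 m / 0.5 = 0.014.

>>> {"fn": "move_arm", "kwargs": {"motion": [[0, 0, 0, 0, 0, 0.008, 0.03], [0, 0, 0, 0, 0, 0.014, 0.03], [0, 0, 0, 0, 0, 0.016, 0.03], [0, 0, 0, 0, 0, 0.016, 0.03]]}}

```text
clock: 11.3
eef_pos: [540.5, 20.5, 29.5]
tcp_rot: [3.141, -0.0, 1.571]
contact_force: [-3.3, -0.3, 11.7]
opening: 0.47
grasp_force: 41.9
```

>>> {"fn": "move_arm", "kwargs": {"motion": [[0, 0, 0, 0, 0, 0, 0.06], [0, 0, 0, 0, 0, 0, 0.07], [0, 0, 0, 0, 0, -0.1, 0.07], [0, 0, 0, 0, 0, -0.22, 0.07], [0, 0, 0, 0.06, -0.028, -0.28, 0.07], [0, 0, 0, 0.16, -0.072, -0.28, 0.07], [0, 0, 0, 0.26, -0.116, -0.28, 0.07], [0, 0, 0, 0.36, -0.16, -0.28, 0.07]]}}

```text
clock: 12.3
eef_pos: [459.3, 201.8, 168.5]
tcp_rot: [3.141, -0.0, 1.57]
contact_force: [0.2, -0.2, 0.2]
opening: 0.82
grasp_force: 0.0
```

In the tool's units: 0.0395 m / 0.5 = 0.079, 0.035 m / 0.5 = 0.07.

>>> {"fn": "move_arm", "kwargs": {"motion": [[0, 0, 0, 0.07, -0.032, 0, 0.07], [0, 0, 0, 0.079, -0.035, 0, 0.07], [0, 0, 0, 0.079, -0.035, 0, 0.07]]}}

```text
clock: 12.68
eef_pos: [442.6, 239.8, 168.3]
tcp_rot: [-3.142, 0.0, 1.572]
contact_force: [-0.1, -0.1, 1.0]
opening: 0.818
grasp_force: 0.0
```

```bash
python3 - <<'E'
from h import *
print(sensors.sense()["eef_pos"])
p,d,W=wcloud();_,_,T=cloud("top")
slab(T,540.5,20.5,30,95,115);slab(W,443,240,26,98,116);slab(W,443,240,15,104,116);slab(W,451.5,181,26,98,116)
m=(np.abs(W[...,2]-35)<4)&(np.abs(W[...,0]-450)<60)&(W[...,1]>60)&(W[...,1]<300)
print(cv2.minAreaRect(W[m][:,:2].astype(np.float32)))
cv2.imwrite("pics/w4.png",p[...,::-1])
E
```

```text
[442.55121309 239.79310844 168.26423685]
(95, 115) 297 mean [538.3  20.1 103.5] enc 539.1 20.3 20.3 zmax 108.4
(98, 116) 2117 mean [440.9 245.3 110.6] enc 440.9 243.9 20.5 zmax 113.9
(104, 116) 1098 mean [442.9 240.3 111.5] enc 443.0 240.0 15.0 zmax 113.9
(98, 116) 1735 mean [450.4 183.8 110. ] enc 450.9 180.7 20.7 zmax 113.3
((449.80035400390625, 182.72406005859375), (68.94761657714844, 192.5164794921875), 5.907597064971924)
```

View pics/w4.png

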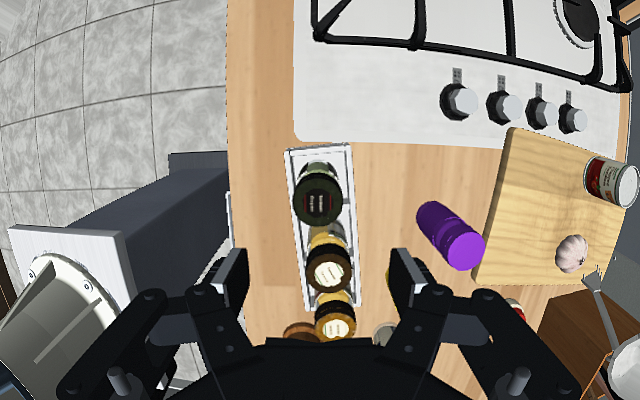

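Herb jar at (318,195) in the end pocket, plain black lid. The wrist depth puts it at (441,243.5), so I correct by +3.5 mm in y and go down.

In the tool's units: 0.134 m / 0.5 = 0.268, 0.12 m / 0.5 = 0.24.

>>> {"fn": "move_arm", "kwargs": {"motion": [[0, 0, 0, 0.007, -0.002, 0.06, 0.07], [0, 0, 0, 0.007, -0.002, 0.16, 0.07], [0, 0, 0, 0.007, -0.002, 0.24, 0.07], [0, 0, 0, 0.007, -0.002, 0.268, 0.07], [0, 0, 0, 0.007, -0.002, 0.268, 0.05], [0, 0, 0, 0.007, -0.002, 0.268, 0.03], [0, 0, 0, 0.007, -0.002, 0.268, 0.03], [0, 0, 0, 0.007, -0.002, 0.268, 0.03]], "grip_force": 40}}

```text
clock: 13.78
eef_pos: [442.4, 243.9, 35.5]
tcp_rot: [3.14, -0.001, 1.571]
contact_force: [-0.0, -0.7, 6.9]
opening: 0.466
grasp_force: 40.7
```

In the tool's units: -0.22 m / 0.5 = -0.44, -0.195 m / 0.5 = -0.39.

>>> {"fn": "move_arm", "kwargs": {"motion": [[0, 0, 0, 0, 0, -0.08, 0.03], [0, 0, 0, 0, 0, -0.18, 0.03], [0, 0, 0, 0, 0, -0.29, 0.03], [0, 0, 0, -0.04, 0.002, -0.39, 0.03], [0, 0, 0, -0.12, 0.006, -0.44, 0.03], [0, 0, 0, -0.22, 0.01, -0.44, 0.03], [0, 0, 0, -0.33, 0.014, -0.44, 0.03], [0, 0, 0, -0.44, 0.02, -0.44, 0.03]]}}

```text
clock: 14.78
eef_pos: [451.2, 21.9, 254.9]
tcp_rot: [3.141, -0.0, 1.572]
contact_force: [0.7, -0.4, -1.7]
opening: 0.471
grasp_force: 40.9
```

>>> {"fn": "move_arm", "kwargs": {"motion": [[0, 0, 0, -0.11, 0.004, 0, 0.03], [0, 0, 0, -0.22, 0.01, 0, 0.03], [0, 0, 0, -0.33, 0.014, 0, 0.03], [0, 0, 0, -0.44, 0.02, 0, 0.03], [0, 0, 0, -0.53, 0.024, 0, 0.03], [0, 0, 0, -0.59, 0.027, 0.04, 0.03], [0, 0, 0, -0.602, 0.027, 0.12, 0.03], [0, 0, 0, -0.602, 0.027, 0.2, 0.03]]}}

```text
clock: 15.78
eef_pos: [465.0, -278.4, 153.7]
tcp_rot: [3.141, 0.001, 1.57]
contact_force: [-0.1, 0.0, -1.3]
opening: 0.47
grasp_force: 40.9
```

>>> {"fn": "move_arm", "kwargs": {"motion": [[0, 0, 0, 0, 0, 0.06, 0.03], [0, 0, 0, 0, 0, 0.11, 0.03], [0, 0, 0, 0, 0, 0.14, 0.03], [0, 0, 0, 0, 0, 0.14, 0.03]]}}

```text
clock: 16.27
eef_pos: [464.6, -277.2, 83.8]
tcp_rot: [-3.14, -0.001, 1.571]
contact_force: [0.1, 0.6, -1.6]
opening: 0.467
grasp_force: 40.9
```

```bash
python3 - <<'E'
from h import *
print(sensors.sense()["eef_pos"],sensors.sense()["contact_force"])
p,d,W=wcloud();cv2.imwrite("pics/w5.png",p[...,::-1])
for z in(85,95,105,115): slab(W,465.5,-265,26,z,z+8)
m=(W[...,2]>12)&(W[...,2]<36)&(np.abs(W[...,0]-465)<32)&(np.abs(W[...,1]+272)<32)
q=W[m];print(len(q),q.min(0),q.max(0))
E
```

```text
[ 464.55835092 -277.22939443   83.8089273 ] [ 0.08420667  0.63480474 -1.61958556]
(85, 93) 227 mean [ 463.6 -260.3   89.3] enc 463.4 -268.0 18.8 zmax 93.0
(95, 103) 290 mean [ 463.7 -260.2   98.9] enc 463.7 -268.9 19.0 zmax 102.9
(105, 113) 325 mean [ 463.4 -260.2  109.3] enc 463.5 -268.6 18.9 zmax 113.0
(115, 123) 581 mean [ 464.6 -262.4  119.6] enc 465.1 -266.4 25.2 zmax 123.0
905 [ 437.84088175 -286.55718703   16.59757455] [ 489.41607137 -257.89624603   35.65790152]
```

View pics/w5.png

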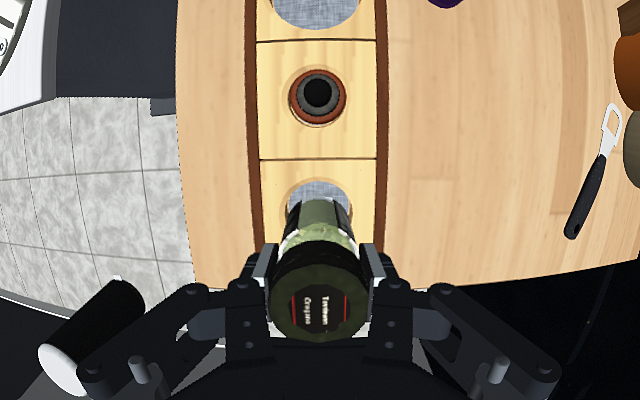

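Herb jar upright at (318,300) above the medium well at (320,200). The dropper sits in its well at (317,95). Lowering.

In the tool's units: 0.038 m / 0.5 = 0.076, 0.034 m / 0.5 = 0.068.

>>> {"fn": "move_arm", "kwargs": {"motion": [[0, 0, 0, 0, 0, 0.036, 0.03], [0, 0, 0, 0, 0, 0.056, 0.03], [0, 0, 0, 0, 0, 0.068, 0.03], [0, 0, 0, 0, 0, 0.076, 0.03], [0, 0, 0, 0, 0, 0.076, 0.03]]}}

```text
clock: 16.95
eef_pos: [465.3, -277.9, 47.5]
tcp_rot: [3.141, 0.0, 1.571]
contact_force: [-3.0, 1.1, 9.8]
opening: 0.466
grasp_force: 42.1
```

In the tool's units: 0.18 m / 0.5 = 0.36, -0.13 m / 0.5 = -0.26.

>>> {"fn": "move_arm", "kwargs": {"motion": [[0, 0, 0, 0, 0, 0, 0.06], [0, 0, 0, 0, 0, 0, 0.07], [0, 0, 0, 0, 0, -0.08, 0.07], [0, 0, 0, 0, 0, -0.2, 0.07], [0, 0, 0, 0.04, 0.01, -0.26, 0.07], [0, 0, 0, 0.14, 0.036, -0.26, 0.07], [0, 0, 0, 0.24, 0.06, -0.26, 0.07], [0, 0, 0, 0.36, 0.09, -0.26, 0.07]]}}

```text
clock: 17.95
eef_pos: [510.5, -96.5, 176.7]
tcp_rot: [3.141, 0.0, 1.57]
contact_force: [0.2, -0.0, 0.0]
opening: 0.824
grasp_force: 0.0
```

In the tool's units: 0.118 m / 0.5 = 0.236, 0.105 m / 0.5 = 0.21.

>>> {"fn": "move_arm", "kwargs": {"motion": [[0, 0, 0, 0.11, 0.028, 0, 0.07], [0, 0, 0, 0.21, 0.054, 0, 0.07], [0, 0, 0, 0.236, 0.06, 0, 0.07], [0, 0, 0, 0.236, 0.06, 0, 0.07]]}}

```text
clock: 18.45
eef_pos: [540.0, 20.7, 176.2]
tcp_rot: [-3.141, 0.0, 1.573]
contact_force: [-0.2, -0.4, 0.2]
opening: 0.823
grasp_force: 0.0
```

```bash
python3 - <<'E'
from h import *
print(sensors.sense()["eef_pos"])
p,d,W=wcloud();_,_,T=cloud("top")
slab(T,465,-278,26,100,135);slab(W,540,20.5,26,97,112)
E
```

```text
[539.97779843  20.68684683 176.23505447]
(100, 135) 383 mean [ 463.  -273.8  119.4] enc 464.2 -276.5 21.2 zmax 126.1
(97, 112) 1827 mean [538.3  20.7 105. ] enc 538.1 19.6 20.6 zmax 107.5
```

In the tool's units: 0.148 m / 0.5 = 0.296, -0.001 m / 0.5 = -0.002.

>>> {"fn": "move_arm", "kwargs": {"motion": [[0, 0, 0, 0, -0.002, 0.1, 0.07], [0, 0, 0, 0, -0.002, 0.2, 0.07], [0, 0, 0, 0, -0.002, 0.28, 0.07], [0, 0, 0, 0, -0.002, 0.296, 0.07], [0, 0, 0, 0, -0.002, 0.296, 0.05], [0, 0, 0, 0, -0.002, 0.296, 0.03], [0, 0, 0, 0, -0.002, 0.296, 0.03], [0, 0, 0, 0, -0.002, 0.296, 0.03]], "grip_force": 40}}

```text
clock: 19.55
eef_pos: [540.2, 20.3, 29.9]
tcp_rot: [3.139, 0.0, 1.571]
contact_force: [-1.5, -1.0, 9.2]
opening: 0.469
grasp_force: 40.7
```

In the tool's units: 0.215 m / 0.5 = 0.43, 0.175 m / 0.5 = 0.35.

>>> {"fn": "move_arm", "kwargs": {"motion": [[0, 0, 0, 0, 0, -0.08, 0.03], [0, 0, 0, 0, 0, -0.18, 0.03], [0, 0, 0, 0, 0, -0.28, 0.03], [0, 0, 0, 0.05, -0.022, -0.31, 0.03], [0, 0, 0, 0.14, -0.06, -0.31, 0.03], [0, 0, 0, 0.24, -0.104, -0.31, 0.03], [0, 0, 0, 0.35, -0.152, -0.31, 0.03], [0, 0, 0, 0.43, -0.186, -0.31, 0.03]]}}

```text
clock: 20.55
eef_pos: [445.0, 237.4, 184.2]
tcp_rot: [3.141, -0.001, 1.572]
contact_force: [0.8, -0.7, -1.1]
opening: 0.47
grasp_force: 40.7
```

In the tool's units: 0.105 m / 0.5 = 0.21, 0.08 m / 0.5 = 0.16.

>>> {"fn": "move_arm", "kwargs": {"motion": [[0, 0, 0, 0.018, -0.008, 0, 0.03], [0, 0, 0, 0.018, -0.008, 0, 0.03], [0, 0, 0, 0.018, -0.008, 0.08, 0.03], [0, 0, 0, 0.018, -0.008, 0.16, 0.03], [0, 0, 0, 0.018, -0.008, 0.21, 0.03], [0, 0, 0, 0.018, -0.008, 0.21, 0.03]]}}

```text
clock: 21.3
eef_pos: [441.3, 242.4, 76.9]
tcp_rot: [-3.138, 0.002, 1.569]
contact_force: [0.8, -0.2, -0.0]
opening: 0.468
grasp_force: 40.7
```

```bash
python3 - <<'E'
from h import *
print(sensors.sense()["eef_pos"],sensors.sense()["contact_force"])
p,d,W=wcloud();cv2.imwrite("pics/w6.png",p[...,::-1])
m=(np.abs(W[...,2]-35)<4)&(np.abs(W[...,0]-450)<60)&(W[...,1]>60)&(W[...,1]<300)
q=W[m];print(cv2.minAreaRect(q[:,:2].astype(np.float32)),q.max(0))
slab(W,443,255,30,70,100)
E
```

```text
[441.31612101 242.42863662  76.94197898] [ 0.80970899 -0.19988433 -0.03758577]
((448.0097351074219, 200.2083282470703), (68.51695251464844, 157.00753784179688), 5.616261959075928) [485.44471459 280.98709284  37.11589962]
(70, 100) 988 mean [439.8 259.   86.2] enc 440.2 250.0 19.5 zmax 100.0
```

View pics/w6.png

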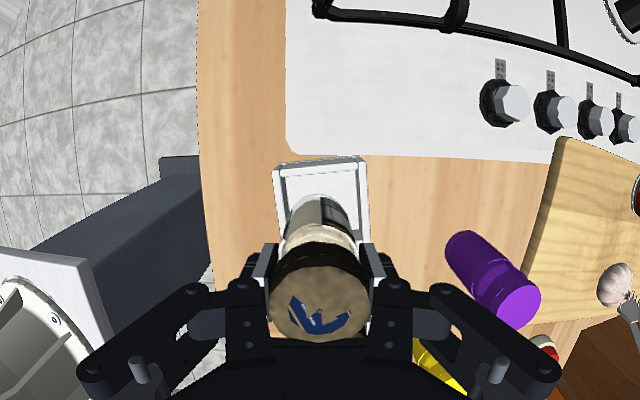

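Navy jar upright over the end pocket (pocket floor visible at (325,195)). Shift +2 mm and lower.

In the tool's units: 0.043 m / 0.5 = 0.086, 0.002 m / 0.5 = 0.004.

>>> {"fn": "move_arm", "kwargs": {"motion": [[0, 0, 0, 0.004, 0.004, 0, 0.03], [0, 0, 0, 0.004, 0.004, 0.04, 0.03], [0, 0, 0, 0.004, 0.004, 0.066, 0.03], [0, 0, 0, 0.004, 0.004, 0.08, 0.03], [0, 0, 0, 0.004, 0.004, 0.086, 0.03], [0, 0, 0, 0.004, 0.004, 0.086, 0.03]]}}

```text
clock: 22.1
eef_pos: [444.1, 246.5, 36.0]
tcp_rot: [-3.142, -0.0, 1.571]
contact_force: [-1.6, -0.9, 2.9]
opening: 0.468
grasp_force: 41.4
```

In the tool's units: -0.18 m / 0.5 = -0.36, -0.15 m / 0.5 = -0.3.

>>> {"fn": "move_arm", "kwargs": {"motion": [[0, 0, 0, 0, 0, 0, 0.06], [0, 0, 0, 0, 0, 0, 0.07], [0, 0, 0, 0, 0, -0.08, 0.075], [0, 0, 0, 0, 0, -0.18, 0.08], [0, 0, 0, 0, 0, -0.3, 0.08], [0, 0, 0, -0.06, -0.006, -0.36, 0.08], [0, 0, 0, -0.16, -0.016, -0.36, 0.08], [0, 0, 0, -0.27, -0.027, -0.36, 0.08]]}}

```text
clock: 23.1
eef_pos: [430.7, 110.5, 216.1]
tcp_rot: [3.14, -0.0, 1.572]
contact_force: [0.7, 0.1, 0.5]
opening: 0.937
grasp_force: 0.0
```

In the tool's units: -0.097 m / 0.5 = -0.194, -0.085 m / 0.5 = -0.17.

>>> {"fn": "move_arm", "kwargs": {"motion": [[0, 0, 0, -0.1, -0.01, 0, 0.08], [0, 0, 0, -0.17, -0.017, 0, 0.08], [0, 0, 0, -0.194, -0.019, 0, 0.08], [0, 0, 0, -0.194, -0.019, 0, 0.08]]}}

```text
clock: 23.6
eef_pos: [421.2, 14.3, 215.5]
tcp_rot: [3.141, -0.0, 1.569]
contact_force: [-1.5, 0.1, 0.3]
opening: 0.936
grasp_force: 0.0
```

```bash
python3 - <<'E'
from h import *
print(sensors.sense()["eef_pos"])
p,d,W=wcloud();_,_,T=cloud("top")
slab(T,443,244,26,97,116);slab(W,421,14,32,140,180);slab(W,421,14,15,183,195)
E
```

```text
[421.22841708  14.28422758 215.49882171]
few 0
(140, 180) 2909 mean [419.8  19.2 170.9] enc 419.8 13.1 25.5 zmax 180.0
(183, 195) 237 mean [419.7  14.1 188.8] enc 419.7 13.3 6.2 zmax 191.2
```

In the tool's units: 0.112 m / 0.5 = 0.224, -0.001 m / 0.5 = -0.002.

>>> {"fn": "move_arm", "kwargs": {"motion": [[0, 0, 0, -0.001, -0.002, 0.08, 0.08], [0, 0, 0, -0.001, -0.002, 0.16, 0.08], [0, 0, 0, -0.001, -0.002, 0.21, 0.08], [0, 0, 0, -0.001, -0.002, 0.224, 0.08], [0, 0, 0, -0.001, -0.002, 0.224, 0.06], [0, 0, 0, -0.001, -0.002, 0.224, 0.04], [0, 0, 0, -0.001, -0.002, 0.224, 0.035], [0, 0, 0, -0.001, -0.002, 0.224, 0.035]], "grip_force": 50}}

```text
clock: 24.7
eef_pos: [421.1, 14.1, 104.8]
tcp_rot: [3.139, -0.0, 1.571]
contact_force: [-1.4, -0.3, 5.6]
opening: 0.549
grasp_force: 50.5
```

In the tool's units: -0.13 m / 0.5 = -0.26, -0.1235 m / 0.5 = -0.247.

>>> {"fn": "move_arm", "kwargs": {"motion": [[0, 0, 0, 0, 0, -0.06, 0.035], [0, 0, 0, 0, 0, -0.14, 0.035], [0, 0, 0, 0, 0, -0.22, 0.035], [0, 0, 0, -0.02, 0.008, -0.26, 0.035], [0, 0, 0, -0.09, 0.032, -0.26, 0.035], [0, 0, 0, -0.17, 0.06, -0.26, 0.035], [0, 0, 0, -0.23, 0.08, -0.26, 0.035], [0, 0, 0, -0.247, 0.0854, -0.26, 0.035]]}}

```text
clock: 25.7
eef_pos: [463.2, -111.0, 234.0]
tcp_rot: [3.141, 0.0, 1.569]
contact_force: [0.2, 1.0, -2.4]
opening: 0.545
grasp_force: 52.3
```

In the tool's units: 0.075 m / 0.5 = 0.15, 0.06 m / 0.5 = 0.12.

>>> {"fn": "move_arm", "kwargs": {"motion": [[0, 0, 0, 0, 0, 0, 0.035], [0, 0, 0, 0, 0, 0.06, 0.035], [0, 0, 0, 0, 0, 0.12, 0.035], [0, 0, 0, 0, 0, 0.15, 0.035], [0, 0, 0, 0, 0, 0.15, 0.035]]}}

```text
clock: 26.32
eef_pos: [462.1, -108.8, 157.9]
tcp_rot: [-3.14, -0.001, 1.572]
contact_force: [-0.4, 0.1, -2.1]
opening: 0.546
grasp_force: 52.3
```

```bash
python3 - <<'E'
from h import *
print(sensors.sense()["eef_pos"],sensors.sense()["contact_force"],sensors.sense()["wrist_torque"])
p,d,W=wcloud();cv2.imwrite("pics/w7.png",p[...,::-1])
_,_,T=cloud("top");_,_,S=cloud("side")
slab(T,443,244,26,95,116)
for n,Q in(("w",W),("s",S)):
    q=Q[(Q[...,2]>55)&(Q[...,2]<75)&(np.hypot(Q[...,0]-463,Q[...,1]+110)<40)];print(n,len(q),q.min(0).round(1),q.max(0).round(1))
    q=Q[(Q[...,2]>12)&(Q[...,2]<34)&(np.hypot(Q[...,0]-463,Q[...,1]+110)<38)];print(n,len(q),q.min(0).round(1),q.max(0).round(1))
E
```

```text
[ 462.06567215 -108.800483    157.90184886] [-0.3679796   0.1012972  -2.05436723] [ 0.00815403 -0.03533793  0.00681347]
(95, 116) 344 mean [442.8 244.8 108.8] enc 443.4 246.5 20.4 zmax 113.9
w 492 [ 432.3 -105.6   55.3] [489.3 -80.5  73.5]
w 585 [ 426.8 -119.7   16.2] [495.2 -79.6  34. ]
s 249 [ 437.4 -140.6   55.2] [491.8 -89.1  74.9]
s 260 [ 427.6 -127.3   15.3] [485.7 -77.8  32.8]
```

View pics/w7.png

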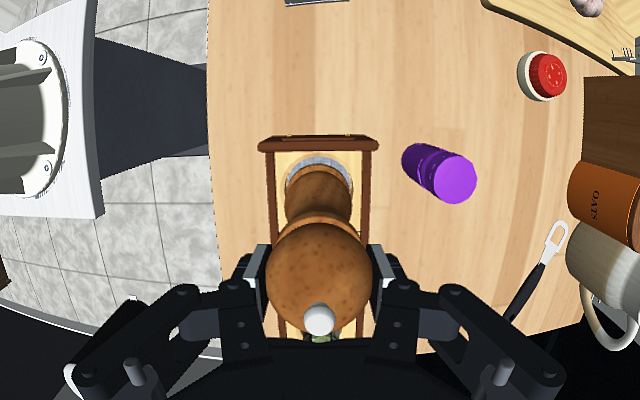

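The mill is upright over the wide well (foot at (320,170)), with about 5 mm clearance all round. The top camera shows the navy jar standing in the pocket at (443,245). Lowering the mill.

In the tool's units: 0.036 m / 0.5 = 0.072, -0.001 m / 0.5 = -0.002.

>>> {"fn": "move_arm", "kwargs": {"motion": [[0, 0, 0, -0.002, 0.001, 0, 0.035], [0, 0, 0, -0.002, 0.001, 0.024, 0.035], [0, 0, 0, -0.002, 0.001, 0.044, 0.035], [0, 0, 0, -0.002, 0.001, 0.06, 0.035], [0, 0, 0, -0.002, 0.001, 0.068, 0.035], [0, 0, 0, -0.002, 0.001, 0.072, 0.035], [0, 0, 0, -0.002, 0.001, 0.072, 0.035]]}}

```text
clock: 27.35
eef_pos: [463.3, -110.7, 123.0]
tcp_rot: [-3.141, 0.0, 1.571]
contact_force: [-1.2, 0.3, 4.0]
opening: 0.547
grasp_force: 52.8
```

In the tool's units: -0.18 m / 0.5 = -0.36, -0.16 m / 0.5 = -0.32.

>>> {"fn": "move_arm", "kwargs": {"motion": [[0, 0, 0, 0, 0, 0, 0.065], [0, 0, 0, 0, 0, 0, 0.08], [0, 0, 0, 0, 0, 0, 0.08], [0, 0, 0, 0, 0, -0.1, 0.08], [0, 0, 0, 0, 0, -0.22, 0.08], [0, 0, 0, 0.04, 0, -0.32, 0.08], [0, 0, 0, 0.14, -0.04, -0.36, 0.08], [0, 0, 0, 0.22, -0.08, -0.36, 0.08]]}}

```text
clock: 28.35
eef_pos: [423.8, 0.6, 304.3]
tcp_rot: [3.138, -0.0, 1.57]
contact_force: [-0.2, 0.6, -0.2]
opening: 0.939
grasp_force: 0.0
```

```bash
python3 - <<'E'
from h import *
print(sensors.sense()["eef_pos"],sensors.sense()["contact_force"])
p,d,T=cloud("top");s,_,S=cloud("side")
cv2.imwrite("pics/end.png",np.hstack([cv2.resize(p[120:270,170:490],(800,375)),])[...,::-1]);cv2.imwrite("pics/ends.png",cv2.resize(s[90:340,150:450],(720,600))[...,::-1])
for n,Q in(("t",T),("s",S)):
  print(n)
  for x,y,z0,z1 in((463,-110,150,202),(463,-110,202,215),(464,-194.5,108,130),(465,-278,105,135),(443,245,97,118),(451,181,97,118),(459,119,97,118)): slab(Q,x,y,28,z0,z1)
E
```

```text
[423.76347988   0.59870191 304.32741496] [-0.24880341  0.60468991 -0.15896456]
t
(150, 202) 39 mean [460.4 -88.2 173. ] enc 460.8 -91.4 14.0 zmax 183.8
few 0
few 0
(105, 135) 363 mean [ 463.4 -274.3  120.4] enc 465.0 -276.5 20.6 zmax 126.3
few 0
(97, 118) 103 mean [449.8 167.8 108. ] enc 450.5 174.2 18.3 zmax 112.9
(97, 118) 321 mean [458.2 119.3 109.1] enc 458.9 120.2 20.2 zmax 113.6
s
(150, 202) 698 mean [ 471.3 -123.2  177.5] enc 465.2 -114.1 24.8 zmax 202.0
(202, 215) 32 mean [ 464.5 -113.3  205.4] enc 464.0 -112.5 5.8 zmax 207.8
(108, 130) 44 mean [ 466.3 -197.2  113.7] enc 465.4 -196.2 6.1 zmax 119.3
(105, 135) 546 mean [ 469.1 -281.4  119.4] enc 465.0 -277.7 21.0 zmax 124.9
(97, 118) 161 mean [446.3 239.4 107.6] enc 444.1 247.2 22.7 zmax 112.7
(97, 118) 183 mean [454.8 174.7 107.4] enc 450.5 179.9 22.2 zmax 113.1
(97, 118) 207 mean [461.8 113.4 107.4] enc 460.3 118.0 20.9 zmax 112.7
```

View pics/ends.png

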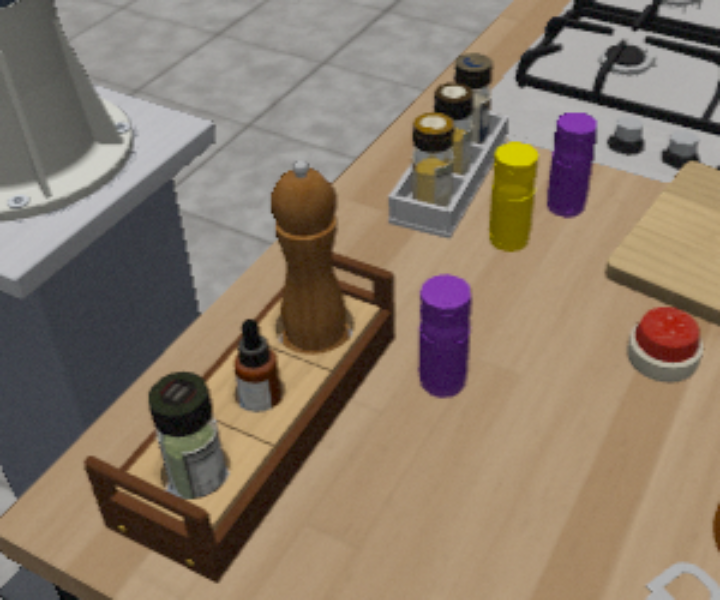

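View pics/end.png

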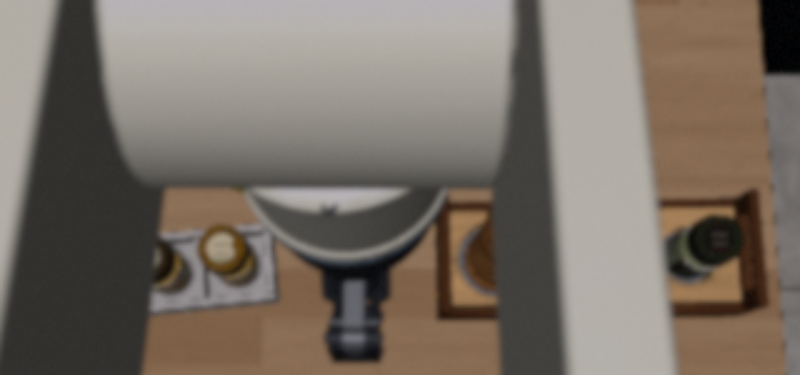

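The side view shows the herb jar, dropper and mill upright in the caddy, with tops at 125, 119 and 208 mm, all seated. The navy jar stands in the end pocket of the tray and both plain jars are in place. The arm is clear, so I hand in.

>>> {"fn": "move_arm", "kwargs": {"motion": [[0, 0, 0, 0, 0, 0, 0.08], [0, 0, 0, 0, 0, 0, 0.08], [0, 0, 0, 0, 0, 0, 0.08]]}}

```text
clock: 28.82
eef_pos: [423.5, -1.3, 302.1]
tcp_rot: [-3.141, 0.0, 1.57]
contact_force: [-0.3, -0.4, -0.5]
opening: 0.934
grasp_force: 0.0
```

```bash
python3 -c "
from rig import order;print(order.sign_off())"
```

```text
the job is handed in; nothing more can be done
None
```

The job is handed in at 28.8 s: mill, herb jar and dropper bottle stand upright and fully down in their caddy wells, the navy jar stands in the herb jar's old tray pocket, nothing tipped over, and both plain jars are still in their pockets.

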